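# Close the four turned boxes with their own lids

### The job

Close the four turned wooden boxes on the bench: put each lid on the box it was turned with, the same wood and the same size, knob up and lying flat on the rim all round. Leave the boxes standing where they are, and leave the wax tin and the brush alone.

Things in the scene. Friction and masses are not known exactly. Their poses are not given: they have to be found in the camera images.
- large_dark_box: large open box turned from dark walnut-brown wood, loose, standing upright on the bench: round, 74 mm across the rim (76 mm at the belly), 55 mm high, round mouth 58 mm across, hollow down to a 7 mm floor, two burnt lines near the foot. Origin: centre of the underside; z up along the box's axis; yaw is without meaning. Its rim is at z = 55 mm.
- large_pale_box: large open box turned from pale maple-coloured wood, loose, standing upright on the bench: round, 74 mm across the rim (76 mm at the belly), 55 mm high, round mouth 58 mm across, hollow down to a 7 mm floor, two burnt lines near the foot. Origin: centre of the underside; z up along the box's axis; yaw is without meaning. Its rim is at z = 55 mm.
- small_dark_box: small open box turned from dark walnut-brown wood, loose, standing upright on the bench: round, 54 mm across the rim (56 mm at the belly), 48 mm high, round mouth 41 mm across, hollow down to a 7 mm floor, two burnt lines near the foot. Origin: centre of the underside; z up along the box's axis; yaw is without meaning. Its rim is at z = 48 mm.
- small_pale_box: small open box turned from pale maple-coloured wood, loose, standing upright on the bench: round, 54 mm across the rim (56 mm at the belly), 48 mm high, round mouth 41 mm across, hollow down to a 7 mm floor, two burnt lines near the foot. Origin: centre of the underside; z up along the box's axis; yaw is without meaning. Its rim is at z = 48 mm.
- large_dark_lid: large lid, same dark walnut-brown wood, loose on the bench, knob up: round flange 74 mm across, underside at z = 9 mm, top 18; below it a round spigot 44 mm across, 9 mm long, 7 mm of play in its box's mouth; round knob 19 mm across at z = 27 to 38 mm, top at 44, to grip from above. Origin: centre of the spigot's underside; z up; seated, it is 46 mm above its box's origin.
- large_pale_lid: large lid, same pale maple-coloured wood, loose on the bench, knob up: round flange 74 mm across, underside at z = 9 mm, top 18; below it a round spigot 44 mm across, 9 mm long, 7 mm of play in its box's mouth; round knob 19 mm across at z = 27 to 38 mm, top at 44, to grip from above. Origin: centre of the spigot's underside; z up; seated, it is 46 mm above its box's origin.
- small_dark_lid: small lid, same dark walnut-brown wood, loose on the bench, knob up: round flange 54 mm across, underside at z = 9 mm, top 18; below it a round spigot 27 mm across, 9 mm long, 7 mm of play in its box's mouth; round knob 17 mm across at z = 27 to 38 mm, top at 44, to grip from above. Origin: centre of the spigot's underside; z up; seated, it is 39 mm above its box's origin.
- small_pale_lid: small lid, same pale maple-coloured wood, loose on the bench, knob up: round flange 54 mm across, underside at z = 9 mm, top 18; below it a round spigot 27 mm across, 9 mm long, 7 mm of play in its box's mouth; round knob 17 mm across at z = 27 to 38 mm, top at 44, to grip from above. Origin: centre of the spigot's underside; z up; seated, it is 39 mm above its box's origin.
- wax_tin: bystander: round red tin of wax with a closed lid, 84 mm across, 32 mm high, loose on the bench. Origin: centre of the underside.
- flat_brush: bystander: flat brush with a wooden handle lying on the bench, 196 mm long along its own y, 94 mm wide, 13 mm high, loose. Origin: centre of the underside.

How it is judged:
By the outcome, as a careful person would: the job done as asked, in the order asked, and still so for the second after the job is handed in, with the robot touching nothing.
It also fails if it takes over 83 s, if anything falls off the work surface, if the arm or the gripper's body presses on something with over 40 N, if the wrist force passes 120 N, or if a joint passes its speed limit or range.

### The arm

A 7-joint arm with a two-finger parallel gripper is mounted at the origin on a cart in front of the work surface, level with it; the furniture and walls round the work are solid. World frame = base frame: x ahead of the robot, y to its left, z up, the work surface at z = 0. Lengths are in m, angles in rad, forces in N, time in s.
With the tool pointing down it reaches from about 0.4 to 0.925 m from the base axis. Payload 4.1 kg.
Tool frame: the origin (TCP) lies midway between the tips of the shut fingers; the grasp point (between the pads) lies 19 mm behind it; z points along the fingers, y is the line along which they close (so a half turn about z gives the same grasp; the last joint's range is limited). The gripper opens to 85 mm and grips with 20 to 120 N. Pads are 22 mm wide; open, the fingers measure 114 mm over their backs; the gripper's body (76 mm by 85 mm) begins 54 mm behind the grasp point. The pads swing forward as they close: fully open they stand 13 mm farther back than shut.
Start: joints at [-1.256, 0.398, 0.045, 1.537, -0.019, 1.207, -0.051], TCP at [0.261, 0.595, 0.231] pointing down, gripper open.
Joint ranges: [-2.82, 2.82], [-0.49, 2.23], [-1.37, 1.46], [0, 2.46], [-1.36, 4.5], [0.23, 2], [-2.94, 2.94]. Speed limits (rad/s): [2.57, 2.57, 3.14, 3.14, 3.14, 3.14, 3.14].

### API

Orientations are given as a unit quaternion [x, y, z, w].
In Python, from bench import bot, cams gives the robot as it stands.
- The arm moves only by the shell command python3 -m inch 'ROWS' [FORCE]. ROWS is JSON, a list of rows, each a list of 3 entries, a list of its own where there are three numbers: the finger opening in mm, from 0 to 85.4, then the shift along the tool's x, y, z in mm, then the turn, a rotation vector about the tool's x, y, z in degrees. A call has 1 to 20 rows; each row is the pose to reach, as a shift and turn from the pose commanded when the call began, along the tool's axes at that moment; what a row does not reach only later rows make up. A row lasts 1/12 s, in which the tool goes at most 41.7 mm and 7.16 degrees, less where a joint would pass 70% of its speed; a pose out of reach is approached as far as the arm can. A call with a gripper value outside its range is refused whole. The fingers move at their own pace and stop on an object; FORCE is the grip in N (left out, the last holds). Time passes only in rows, so rows that repeat a pose let the fingers close. It gives the time, the measured TCP pose, the force, the opening and the grip force at its end, in the units of the state.
- bot.get_state(): the state, without advancing time (a new reading comes with each control period).
- cams.camera(name): name is "side" or "top"; returns the picture (480x640x3 uint8, red, green, blue); there is no depth.
- cams.camera_params(name): a dict with "fx", "fy", "cx", "cy" (pixels), "rvec" (rotation vector, rad) and "tvec" (3), from world to camera coordinates, as OpenCV has them. Camera axes: x right, y down, z forward; pixel columns grow to the right and rows downward; lengths in m; the calibration is good to about 2 mm. A picture is of the moment at which its call begins. camera_params takes no time and is no camera call.
- bot.finish_job(): hands the job in; it is judged then, once.
The state is a dict: "clock": time; "q": joint angles; "qd": joint speeds; "joint_torque": joint torques, N m; "tool_pos": TCP position; "orientation": TCP orientation; "ft_force": force on the tool from outside, world axes, zero at the start; "torque": the same for the moment, N m; "width": finger opening in m; "grasp_force": force on a finger pad.
Only numpy, scipy, OpenCV 4.12 (cv2) and the standard library are available. Lean on these libraries where they do the work, as an engineer would, in place of code of your own. Each camera call takes 0.05 s, during which the arm holds its last target. There are 200 camera calls.

## Working session

There is one attempt and no reset: what is moved stays moved. The work goes in short steps, Python scripts to look and compute and a shell command to move; the robot and the scene stay as the last step left them, time stands still between calls to the robot, and variables do not carry over. Pictures are saved under pics/ and viewed, at most 14 in all, crops included, and the job is handed in when it is done.

```bash
mkdir -p pics; ls; python3 - <<'E'
from bench import bot,cams
import cv2
for n in("top","side"):
    cv2.imwrite(f"pics/{n}0.png",cams.camera(n)[:,:,::-1]);print(n,cams.camera_params(n))
s=bot.get_state();print(s)
E
```

```text
pics
top {'fx': 524.135736626324, 'fy': 524.135736626324, 'cx': 313.40173892501133, 'cy': 237.68789069930386, 'rvec': array([ 2.16957828, -2.12530655,  0.15440127]), 'tvec': array([-0.01480124,  0.55487809,  1.1936554 ])}
side {'fx': 436.3980324677879, 'fy': 436.3980324677879, 'cx': 314.04506056826466, 'cy': 240.64685793268143, 'rvec': array([ 1.94731832, -0.61610513,  0.41357117]), 'tvec': array([-0.43589499,  0.1538548 ,  0.6333847 ])}
{'clock': 0.1, 'q': array([-1.25599971,  0.39914596,  0.04507944,  1.53776957, -0.01867632,
        1.20686998, -0.05072738]), 'qd': array([ 0.0001155 , -0.00124506,  0.00041995, -0.00135465, -0.00011365,
        0.00230042,  0.00038753]), 'joint_torque': array([ 3.49056456e-03, -4.76264763e+01,  1.37004487e+00, -2.54952085e+01,
        1.19513262e-02,  5.04437077e-03,  1.64307079e-05]), 'tool_pos': array([0.26113767, 0.59461785, 0.23034324]), 'orientation': array([ 2.05399295e-01,  9.78677856e-01, -8.80053174e-04, -1.01575469e-04]), 'ft_force': array([-0.1537246 ,  0.85183439,  0.58585268]), 'torque': array([0.0540902 , 0.04380445, 0.01032047]), 'grasp_force': 0.0, 'width': 0.08562325308060685}
```

View pics/top0.png

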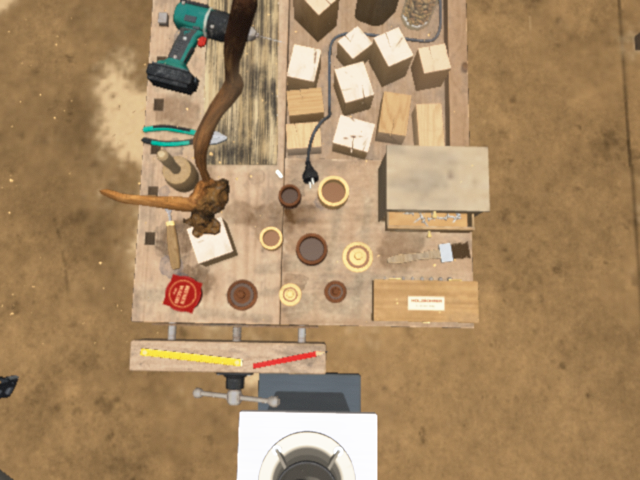

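View pics/side0.png

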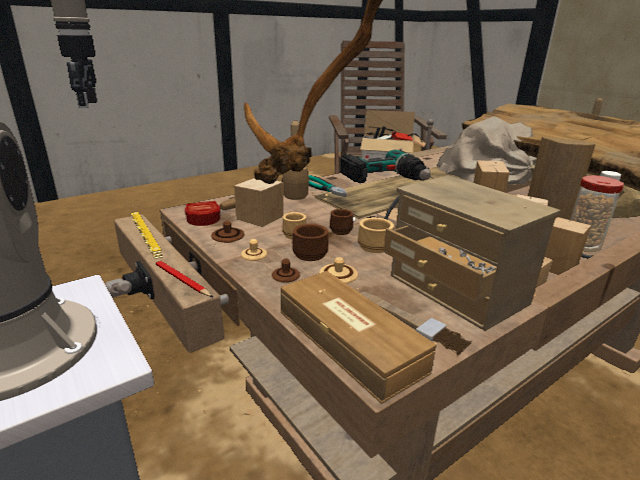

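The top view shows the boxes: small dark (290,196), large pale (333,191), small pale (271,238) and large dark (312,249). It shows the lids: large pale (358,257), large dark (242,294), small pale (290,294) and small dark (335,291). The side view shows the same objects, with a wood block, driftwood, chest and case as obstacles.

```bash
python3 - <<'E'
import cv2
t=cv2.imread("pics/top0.png");s=cv2.imread("pics/side0.png")
a=t[170:320,215:385];b=s[195:300,205:405]
cv2.imwrite("pics/ct.png",cv2.resize(a,None,fx=4,fy=4,interpolation=cv2.INTER_CUBIC)[:600])
cv2.imwrite("pics/cs.png",cv2.resize(b,None,fx=4,fy=4,interpolation=cv2.INTER_CUBIC))
E
```

```text
(no output)
```

View pics/ct.png

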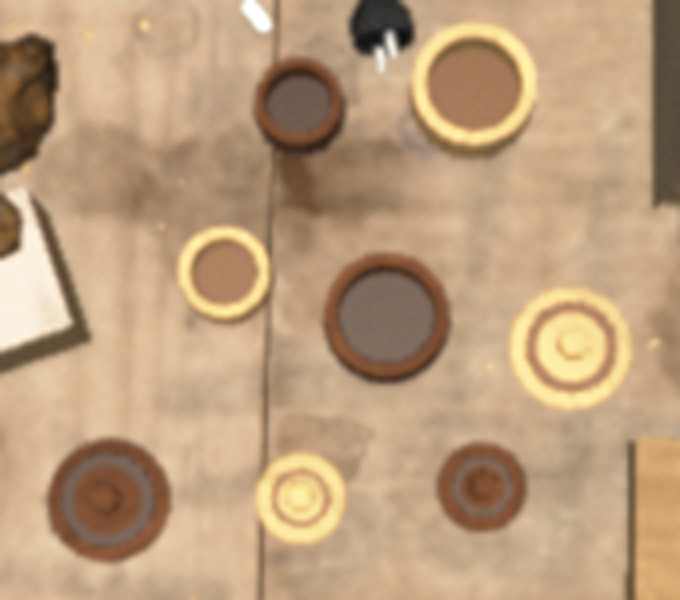

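View pics/cs.png

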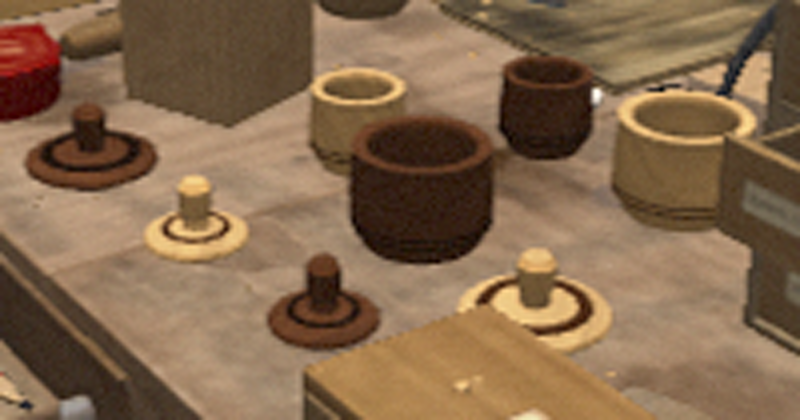

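```bash
cat > h.py <<'E'
import cv2,numpy as np
from bench import bot,cams
def ray(n,uv):
    p=cams.camera_params(n);R=cv2.Rodrigues(p["rvec"])[0]
    d=R.T@np.array([(uv[0]-p["cx"])/p["fx"],(uv[1]-p["cy"])/p["fy"],1])
    return -R.T@p["tvec"],d
def onz(n,uv,z):
    o,d=ray(n,uv);return (o+d*(z-o[2])/d[2])
def masks(im): # rgb
    h,s,v=[c.astype(int) for c in cv2.split(cv2.cvtColor(cv2.GaussianBlur(im,(3,3),0.6),cv2.COLOR_RGB2HSV))]
    return h,s,v
E
python3 - <<'E'
from h import *
t=cv2.imread("pics/top0.png")[:,:,::-1].copy();s=cv2.imread("pics/side0.png")[:,:,::-1].copy()
H,S,V=masks(t)
def pr(n,im,pts):
    h,s_,v=masks(im)
    for l,(x,y) in pts.items(): print(n,l,h[y,x],s_[y,x],v[y,x])
pr("top",t,dict(pale=(320,190),palein=(333,191),paleknob=(358,257),bench=(340,225),bench2=(225,270),darkring=(299,249),darkin=(312,249),darklid=(231,294),sdring=(281,196),sdin=(290,196),sp=(261,238)))
pr("side",s,dict(dknob=(227,223),dflange=(214,234),bench=(280,270),pknob=(254,245),drim=(295,235),dbody=(310,250),pbody=(370,240),bench3=(330,275)))
o,d=ray("top",(0,0));print(o,ray("side",(0,0))[0])
E
```

```text
top pale 22 101 246
top palein 13 117 166
top paleknob 23 97 249
top bench 15 78 208
top bench2 16 77 223
top darkring 11 112 114
top darkin 12 66 127
top darklid 11 78 117
top sdring 11 114 101
top sdin 11 77 112
top sp 22 100 247
side dknob 11 168 103
side dflange 11 163 94
side bench 11 160 91
side pknob 16 136 120
side drim 10 146 63
side dbody 13 190 47
side pbody 17 141 114
side bench3 16 143 171
[ 0.37939567 -0.00439417  1.26054021] [ 0.05199683 -0.65967369  0.42068857]
```

```bash
cat > meas.py <<'E'
from h import *
K=4
def seg(im,uv,r,f):
    x0,y0=int(uv[0]-r),int(uv[1]-r)
    c=cv2.resize(im[y0:y0+2*r,x0:x0+2*r],None,fx=K,fy=K,interpolation=cv2.INTER_CUBIC)
    h,s,v=[a.astype(int) for a in cv2.split(cv2.cvtColor(cv2.GaussianBlur(c,(0,0),3),cv2.COLOR_RGB2HSV))]
    m=f(h,s,v).astype(np.uint8)*255
    return m,x0,y0
def outer(m,x0,y0,hole=False):
    cs,hi=cv2.findContours(m,cv2.RETR_CCOMP,cv2.CHAIN_APPROX_NONE)
    k=[i for i in range(len(cs)) if (hi[0][i][3]>=0)==hole]
    i=max(k,key=lambda i:cv2.contourArea(cs[i]))
    (cx,cy),ax,an=cv2.fitEllipse(cv2.convexHull(cs[i]))
    return np.array([(cx+.5)/K-.5+x0,(cy+.5)/K-.5+y0]),np.array(ax)/K
pale=lambda h,s,v:(h>=19)&(v>150)
dark=lambda h,s,v:v<165
L=dict(LD=((242,294),dark,37),LP=((358,257),pale,37),SD=((335,291),dark,27),SP=((290,294),pale,27))
B=dict(LD=((312,249),dark,37,.055),LP=((333,191),pale,37,.055),SD=((290,196),dark,27,.048),SP=((271,238),pale,27,.048))
E
cat > run1.py <<'E'
from meas import *
t=cv2.imread("pics/top0.png")[:,:,::-1].copy()
for k,(uv,f,r) in L.items():
    c,ax=outer(*seg(t,uv,20,f)); P=onz("top",c,.014)
    print("lid",k,c.round(1),(P*1000).round(1),"diam",(ax*1000*(1.2605-.014)/524).round(1),2*r)
for k,(uv,f,r,z) in B.items():
    m,x0,y0=seg(t,uv,20,f); c,ax=outer(m,x0,y0); P=onz("top",c,z)
    print("box",k,c.round(1),(P*1000).round(1),"diam",(ax*1000*(1.2605-z)/524).round(1),2*r)
    if f is pale: c,ax=outer(m,x0,y0,True)
    else:
        m2,x0,y0=seg(t,uv,20,lambda h,s,v:(s<95)&(v<150)); m2=cv2.morphologyEx(m2,cv2.MORPH_OPEN,np.ones((9,9)))
        c,ax=outer(m2,x0,y0)
    print("   mouth",c.round(1),(onz("top",c,z)*1000).round(1),(ax*1000*(1.2605-z)/524).round(1))
E
python3 run1.py
```

```text
lid LD [241.7 294.6] [419.4 163.4  14. ] diam [71.7 73.8] 74
lid LP [357.1 256.6] [ 515.2 -108.6   14. ] diam [72.6 73.5] 74
lid SD [335.1 291.4] [431.3 -57.3  14. ] diam [53.4 55.4] 54
lid SP [289.7 294.2] [422.5  49.9  14. ] diam [52.9 53.6] 54
box LD [311.3 249.5] [525.1   1.   55. ] diam [74.5 77.4] 74
   mouth [311.2 248.8] [526.8   1.2  55. ] [51.1 53.5]
box LP [333.1 190.3] [666.5 -47.4  55. ] diam [70.5 72.4] 74
   mouth [333.1 190.6] [665.8 -47.3  55. ] [55.5 57.1]
box SD [289.7 204.4] [632.   54.2  48. ] diam [92.1 95. ] 54
   mouth [289.3 195.5] [653.4  55.8  48. ] [30.5 34.7]
box SP [270.5 237.5] [552.3  96.8  48. ] diam [52.6 53. ] 54
   mouth [270.6 237.7] [551.8  96.6  48. ] [39.9 40.9]
```

```bash
cat > run2.py <<'E'
from meas import *
t=cv2.imread("pics/top0.png")[:,:,::-1].copy()
m,x0,y0=seg(t,(290,196),14,lambda h,s,v:(v<135)&(np.hypot(*(np.indices(v.shape)-v.shape[0]/2))<54))
c,ax=outer(m,x0,y0);print("SD box",c,(onz("top",c,.048)*1000).round(1),ax*2.314)
def hz(uv,xy,R=0):
    o,d=ray("side",uv);h=np.linalg.norm(d[:2]);n=d[:2]/h;w=np.array(xy)/1000-o[:2]
    a=(w@n+R)/h; return (1000*(o[2]+d[2]*a)).round(1),(1000*(w[0]*n[1]-w[1]*n[0])).round(1)
for k,uv,xy in(("LD",(227.2,220.7),(419.4,163.4)),("SP",(253.5,239),(422.5,49.9)),("SD",(285.5,258.7),(431.3,-57.3)),("LP",(339.2,257.5),(515.2,-108.6))): print("knob top",k,hz(uv,xy,.004))
for k,uv,xy,R in(("SP",(294.5,212.2),(552,96.7),.026),("LD",(310.7,224),(526,1),.036),("SD",(341.5,209),(653.4,55.8),.026),("LP",(376.5,218),(666,-47.4),.036)): print("rim",k,hz(uv,xy,R))
for uv in((210,242),(232,258),(200,262),(182,228),(205,200)): print("block/wood top est",uv,[(onz("top",uv,z)*1000).round(0) for z in(.07,.15)])
E
python3 run2.py
```

```text
SD box [289.70866299 197.19761372] [649.4  54.6  48. ] [51.93884594 57.30790783]
knob top LD (np.float64(41.0), np.float64(0.1))
knob top SP (np.float64(40.5), np.float64(0.0))
knob top SD (np.float64(40.2), np.float64(0.8))
knob top LP (np.float64(40.7), np.float64(-0.5))
rim SP (np.float64(45.6), np.float64(-0.1))
rim LD (np.float64(52.7), np.float64(-1.8))
rim SD (np.float64(45.3), np.float64(-0.4))
rim LP (np.float64(51.6), np.float64(0.7))
block/wood top est (210, 242) [array([536., 233.,  70.]), array([525., 217., 150.])]
block/wood top est (232, 258) [array([500., 181.,  70.]), array([492., 169., 150.])]
block/wood top est (200, 262) [array([489., 254.,  70.]), array([482., 236., 150.])]
block/wood top est (182, 228) [array([567., 299.,  70.]), array([554., 279., 150.])]
block/wood top est (205, 200) [array([634., 250.,  70.]), array([617., 233., 150.])]
```

The heights measured from both views come out uniformly about 3 mm low: knob tops 41 mm against 44, rims 52 and 45.5 mm against 55 and 48. That fits the calibration, and the relative positions agree, so I'll start with the large dark lid.

```bash
cat > go.py <<'E'
import sys;from h import *
from scipy.spatial.transform import Rotation as R
P=dict(lLD=(419.4,163.4),lLP=(515.2,-108.6),lSD=(431.3,-57.3),lSP=(422.5,49.9),bLD=(526.5,1),bLP=(666,-47.4),bSD=(652.5,55.5),bSP=(552,96.7))
s=bot.get_state();q=R.from_quat(s["orientation"])
print("t",round(s["clock"],2),"pos",(s["tool_pos"]*1000).round(1),"w",round(s["width"]*1000,1),"g",round(s["grasp_force"],1),"f",s["ft_force"].round(1),"tilt",(q.apply([0,0,1])).round(4))
for a in sys.argv[1:]:
    n,z=a.split(":");d=np.array([*P[n],float(z)])-s["tool_pos"]*1000
    print(a,q.inv().apply(d).round(1))
E
python3 go.py lLD:100
```

```text
t 0.1 pos [261.1 594.6 230.3] w 85.6 g 0.0 f [-0.2  0.9  0.6] tilt [-6.0e-04 -1.7e-03 -1.0e+00]
lLD:100 [-318.3 -331.   131. ]
```

```bash
python3 -m inch '[[50,[-20,-20,0],[0,0,0]],[50,[-45,-47,10],[0,0,0]],[50,[-72,-75,25],[0,0,0]],[50,[-99,-103,40],[0,0,0]],[50,[-126,-131,55],[0,0,0]],[50,[-153,-159,70],[0,0,0]],[50,[-180,-187,85],[0,0,0]],[50,[-207,-215,100],[0,0,0]],[50,[-234,-243,110],[0,0,0]],[50,[-260,-271,120],[0,0,0]],[50,[-285,-297,131],[0,0,0]],[50,[-305,-317,131],[0,0,0]],[50,[-318,-331,131],[0,0,0]],[50,[-318,-331,131],[0,0,0]],[50,[-318,-331,131],[0,0,0]],[50,[-318,-331,131],[0,0,0]],[50,[-318,-331,131],[0,0,0]]]' 40; python3 go.py lLD:20
```

```text
clock: 1.52
tool_pos: [0.419, 0.1658, 0.1003]
orientation: [0.204, 0.979, 0.0, -0.0]
ft_force: [0.0, 0.1, -0.3]
width: 0.0502
grasp_force: 0.0
t 1.52 pos [419.  165.8 100.3] w 50.2 g 0.0 f [ 0.   0.1 -0.3] tilt [-0.e+00  7.e-04 -1.e+00]
lLD:20 [-1.3 -2.1 80.3]
```

```bash
python3 -m inch '[[50,[0,0,20],[0,0,0]],[50,[0,0,40],[0,0,0]],[50,[0,0,40],[0,0,0]],[50,[0,0,40],[0,0,0]]]'; python3 go.py lLD:20; python3 - <<'E'
from h import *
a=cams.camera("top")[230:320,190:320];b=cams.camera("side")[190:265,190:290]
a=cv2.resize(a,(520,360));b=cv2.resize(b,(520,390))
cv2.imwrite("pics/g1.png",np.vstack([a[:210+0] if 0 else a[:,:],b])[:,:,::-1][:600+150][:600])
E
```

```text
clock: 1.85
tool_pos: [0.4184, 0.1649, 0.0598]
orientation: [0.204, 0.979, -0.001, -0.001]
ft_force: [-0.1, 0.1, 0.8]
width: 0.0499
grasp_force: 0.0
t 1.85 pos [418.4 164.9  59.8] w 49.9 g 0.0 f [-0.1  0.1  0.8] tilt [-2.1e-03 -9.0e-04 -1.0e+00]
lLD:20 [-1.6 -0.9 39.8]
```

View pics/g1.png

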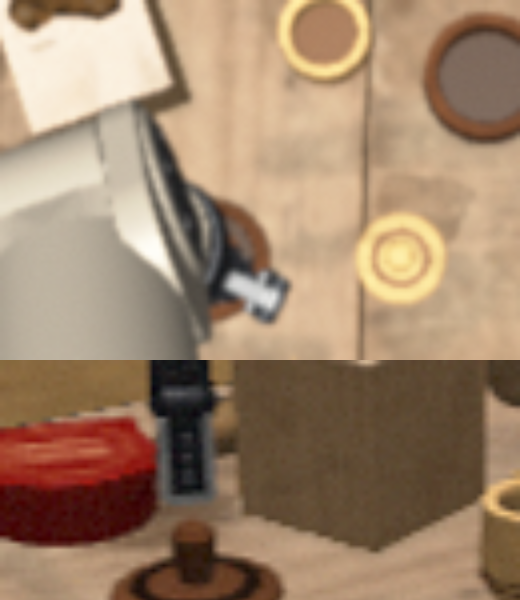

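The gripper is directly above the large dark lid, with the finger at crop (187,450) and the knob at (193,545). The block and tin are clear of it.

```bash
python3 -m inch '[[50,[-1,-1,15],[0,0,0]],[50,[-1,-1,30],[0,0,0]],[50,[-1,-1,40],[0,0,0]],[50,[-1,-1,40],[0,0,0]],[10,[-1,-1,40],[0,0,0]],[10,[-1,-1,40],[0,0,0]],[10,[-1,-1,40],[0,0,0]],[10,[-1,-1,40],[0,0,0]],[10,[-1,-1,40],[0,0,0]],[10,[-1,-1,40],[0,0,0]],[10,[-1,-1,40],[0,0,0]]]' 40; python3 go.py
```

```text
clock: 2.87
tool_pos: [0.4207, 0.1633, 0.0212]
orientation: [0.205, 0.979, 0.001, 0.001]
ft_force: [-1.4, -0.9, 5.7]
width: 0.0171
grasp_force: 39.3
t 2.87 pos [420.7 163.3  21.2] w 17.1 g 39.3 f [-1.4 -0.9  5.7] tilt [ 0.0014  0.001  -1.    ]
```

```bash
python3 -m inch '[[10,[0,0,-10],[0,0,0]],[10,[0,0,-30],[0,0,0]],[10,[0,0,-55],[0,0,0]],[10,[0,0,-85],[0,0,0]],[10,[0,0,-115],[0,0,0]],[10,[0,0,-130],[0,0,0]],[10,[0,0,-140],[0,0,0]],[10,[0,0,-140],[0,0,0]],[10,[0,0,-140],[0,0,0]]]'; python3 go.py bLD:100; python3 - <<'E'
from h import *
cv2.imwrite("pics/g2.png",cv2.resize(cams.camera("side")[100:300,120:380],(780,600))[:,:,::-1])
E
```

```text
clock: 3.62
tool_pos: [0.4196, 0.1628, 0.1601]
orientation: [0.205, 0.979, 0.0, -0.0]
ft_force: [-0.1, -0.2, -1.9]
width: 0.0172
grasp_force: 39.3
t 3.62 pos [419.6 162.8 160.1] w 17.2 g 39.3 f [-0.1 -0.2 -1.9] tilt [-2.e-04  1.e-04 -1.e+00]
bLD:100 [-163.  -105.2   60.1]
```

View pics/g2.png

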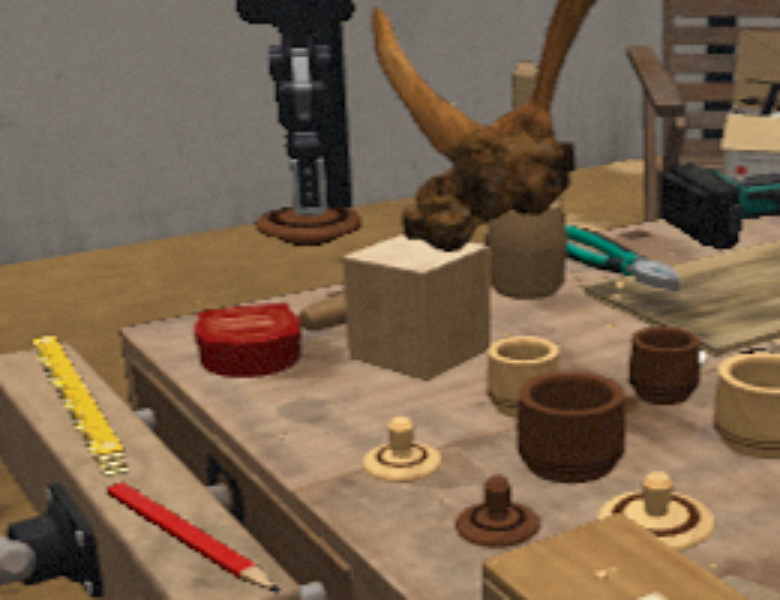

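The large dark lid is gripped and level, at crop (308,225).

```bash
python3 -m inch '[[10,[-8,-5,0],[0,0,0]],[10,[-25,-16,0],[0,0,0]],[10,[-50,-32,0],[0,0,0]],[10,[-78,-50,0],[0,0,0]],[10,[-106,-68,0],[0,0,0]],[10,[-131,-85,0],[0,0,0]],[10,[-150,-97,5],[0,0,0]],[10,[-160,-103,20],[0,0,0]],[10,[-163,-105,40],[0,0,0]],[10,[-163,-105,55],[0,0,0]],[10,[-163,-105,60],[0,0,0]],[10,[-163,-105,60],[0,0,0]],[10,[-163,-105,60],[0,0,0]],[10,[-163,-105,60],[0,0,0]]]'; python3 go.py bLD:68; python3 - <<'E'
from h import *
a=cams.camera("top")[200:310,230:380];b=cams.camera("side")[190:280,240:390]
cv2.imwrite("pics/g3.png",np.vstack([cv2.resize(a,(450,310)),cv2.resize(b,(450,285))])[:,:,::-1])
E
```

```text
clock: 4.83
tool_pos: [0.5276, 0.0013, 0.1009]
orientation: [0.205, 0.979, 0.0, 0.001]
ft_force: [0.2, 0.8, -1.2]
width: 0.0168
grasp_force: 39.3
t 4.83 pos [527.6   1.3 100.9] w 16.8 g 39.3 f [ 0.2  0.8 -1.2] tilt [ 1.2e-03  1.0e-04 -1.0e+00]
bLD:68 [ 0.9 -0.7 32.9]
```

View pics/g3.png

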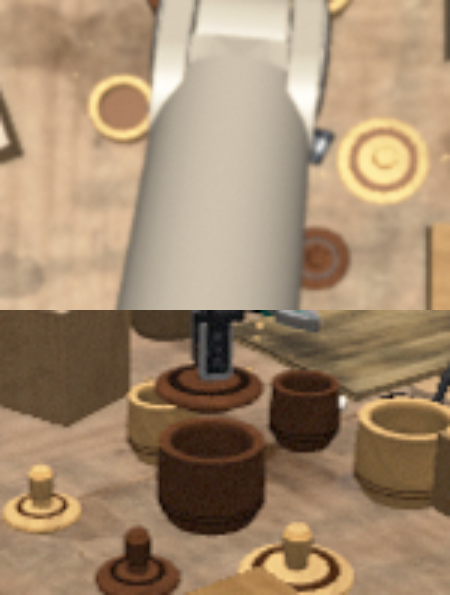

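The large dark lid is held directly above the large dark box, with flange centre x≈210 and rim centre x≈212 in the side crop. I'll lower it and release.

```bash
python3 -m inch '[[10,[1,0,8],[0,0,0]],[10,[1,0,18],[0,0,0]],[10,[1,0,26],[0,0,0]],[10,[1,0,31],[0,0,0]],[10,[1,0,33],[0,0,0]],[10,[1,0,33],[0,0,0]],[10,[1,0,33],[0,0,0]],[10,[1,0,33],[0,0,0]]]'; python3 go.py
```

```text
clock: 5.6
tool_pos: [0.5255, 0.0017, 0.0672]
orientation: [0.205, 0.979, 0.0, -0.001]
ft_force: [-3.4, 0.3, 4.4]
width: 0.0172
grasp_force: 39.8
t 5.6 pos [525.5   1.7  67.2] w 17.2 g 39.8 f [-3.4  0.3  4.4] tilt [-1.5e-03  3.0e-04 -1.0e+00]
```

```bash
python3 -m inch '[[45,[0,0,0],[0,0,0]],[45,[0,0,0],[0,0,0]],[45,[0,0,0],[0,0,0]],[45,[0,0,-10],[0,0,0]],[45,[0,0,-30],[0,0,0]],[45,[0,0,-60],[0,0,0]],[45,[0,0,-85],[0,0,0]],[45,[0,0,-93],[0,0,0]],[45,[0,0,-93],[0,0,0]]]'; python3 go.py lLP:60
```

```text
clock: 6.35
tool_pos: [0.5282, 0.0017, 0.1632]
orientation: [0.205, 0.979, 0.001, 0.003]
ft_force: [-0.4, -0.5, -0.4]
width: 0.045
grasp_force: 0.0
t 6.35 pos [528.2   1.7 163.2] w 45.0 g 0.0 f [-0.4 -0.5 -0.4] tilt [ 0.006   0.0012 -1.    ]
lLP:60 [ -32.  -106.6  103. ]
```

```bash
python3 - <<'E'
from h import *
b=cams.camera("side")[190:290,200:400]
cv2.imwrite("pics/g4.png",cv2.resize(b,(800,400))[:,:,::-1])
E
```

```text
(no output)
```

View pics/g4.png

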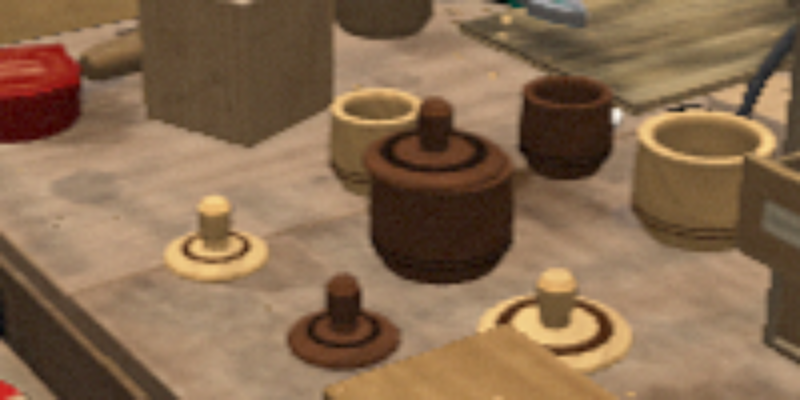

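The large dark lid is seated level on its box, at crop (438,160). Next is the large pale lid.

```bash
python3 -m inch '[[50,[-4,-14,0],[0,0,0]],[50,[-12,-40,0],[0,0,0]],[50,[-22,-72,0],[0,0,0]],[50,[-29,-96,10],[0,0,0]],[50,[-32,-106,40],[0,0,0]],[50,[-32,-106,75],[0,0,0]],[50,[-32,-106,97],[0,0,0]],[50,[-32,-106,103],[0,0,0]],[50,[-32,-106,103],[0,0,0]],[50,[-32,-106,103],[0,0,0]],[50,[-32,-106,103],[0,0,0]]]'; python3 go.py lLP:21
```

```text
clock: 7.32
tool_pos: [0.5139, -0.1083, 0.0584]
orientation: [0.205, 0.979, 0.0, 0.001]
ft_force: [1.0, -0.7, 0.0]
width: 0.0499
grasp_force: 0.0
t 7.32 pos [ 513.9 -108.3   58.4] w 49.9 g 0.0 f [ 1.  -0.7  0. ] tilt [ 2.3e-03 -2.0e-04 -1.0e+00]
lLP:21 [-1.2  0.2 37.4]
```

```bash
python3 -m inch '[[50,[-1,0,15],[0,0,0]],[50,[-1,0,30],[0,0,0]],[50,[-1,0,37],[0,0,0]],[50,[-1,0,37],[0,0,0]],[50,[-1,0,37],[0,0,0]],[10,[-1,0,37],[0,0,0]],[10,[-1,0,37],[0,0,0]],[10,[-1,0,37],[0,0,0]],[10,[-1,0,37],[0,0,0]],[10,[-1,0,37],[0,0,0]],[10,[-1,0,37],[0,0,0]]]' 40; python3 go.py;  python3 -m inch '[[10,[0,0,-10],[0,0,0]],[10,[0,0,-30],[0,0,0]],[10,[0,0,-55],[0,0,0]],[10,[0,0,-85],[0,0,0]],[10,[0,0,-115],[0,0,0]],[10,[0,0,-130],[0,0,0]],[10,[0,0,-140],[0,0,0]],[10,[0,0,-140],[0,0,0]],[10,[0,0,-140],[0,0,0]],[10,[0,0,-140],[0,0,0]]]'; python3 go.py bLP:100
```

```text
clock: 8.23
tool_pos: [0.5144, -0.1088, 0.0212]
orientation: [0.205, 0.979, 0.0, 0.001]
ft_force: [-0.8, 0.2, 6.1]
width: 0.0171
grasp_force: 39.2
t 8.23 pos [ 514.4 -108.8   21.2] w 17.1 g 39.2 f [-0.8  0.2  6.1] tilt [ 1.6e-03  2.0e-04 -1.0e+00]
clock: 9.07
tool_pos: [0.5125, -0.1083, 0.1589]
orientation: [0.205, 0.979, -0.0, -0.001]
ft_force: [-0.2, -0.6, -0.0]
width: 0.0167
grasp_force: 39.3
t 9.07 pos [ 512.5 -108.3  158.9] w 16.7 g 39.3 f [-0.2 -0.6 -0. ] tilt [-2.8e-03  3.0e-04 -1.0e+00]
bLP:100 [-116.2  117.5   58.5]
```

```bash
python3 -m inch '[[10,[-6,6,0],[0,0,0]],[10,[-20,20,0],[0,0,0]],[10,[-40,41,0],[0,0,0]],[10,[-62,63,0],[0,0,0]],[10,[-84,86,0],[0,0,0]],[10,[-101,104,0],[0,0,0]],[10,[-111,114,8],[0,0,0]],[10,[-114,117,25],[0,0,0]],[10,[-114,117,45],[0,0,0]],[10,[-114,117,57],[0,0,0]],[10,[-114,117,59],[0,0,0]],[10,[-114,117,59],[0,0,0]],[10,[-114,117,59],[0,0,0]],[10,[-114,117,59],[0,0,0]],[10,[-114,117,59],[0,0,0]]]'; python3 go.py bLP:68; python3 - <<'E'
from h import *
b=cams.camera("side")[180:260,310:430]
cv2.imwrite("pics/g5.png",cv2.resize(b,(600,400))[:,:,::-1])
E
```

```text
clock: 10.32
tool_pos: [0.6659, -0.0476, 0.1027]
orientation: [0.206, 0.979, 0.0, 0.001]
ft_force: [0.5, -0.4, -1.2]
width: 0.0165
grasp_force: 39.3
t 10.32 pos [665.9 -47.6 102.7] w 16.5 g 39.3 f [ 0.5 -0.4 -1.2] tilt [ 2.4e-03  2.0e-04 -1.0e+00]
bLP:68 [ 0.   0.2 34.7]
```

View pics/g5.png

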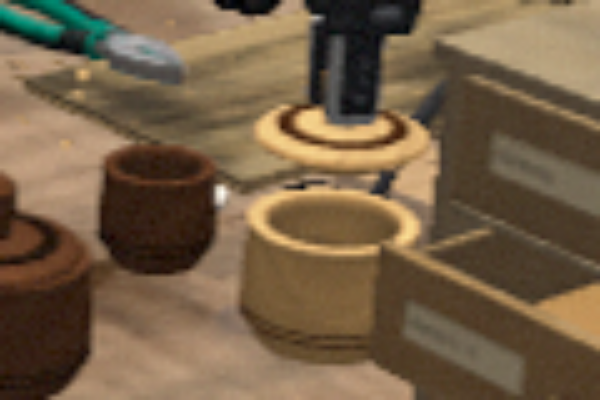

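```bash
python3 - <<'E'
from h import *
p=cams.camera_params("side")
q=np.array([[.666,-.0474,.0955],[.666,-.0474,.055],[.669,-.0474,.0955],[.666,-.0444,.0955]])
u=cv2.projectPoints(q,p["rvec"],p["tvec"],np.array([[p["fx"],0,p["cx"]],[0,p["fy"],p["cy"]],[0,0,1]]),None)[0][:,0]
print(u,(u-[310,180])*5)
E
```

```text
[[377.94166568 205.1362659 ]
 [376.38113424 222.9224365 ]
 [378.99016648 204.85648696]
 [376.95328858 204.70520407]] [[339.70832838 125.68132951]
 [331.9056712  214.61218252]
 [344.95083241 124.2824348 ]
 [334.76644289 123.52602037]]
```

Allowing for perspective, the side view leaves about 1 mm of misalignment, well within the play. I'll lower the large pale lid and release.

```bash
python3 -m inch '[[10,[0,0,8],[0,0,0]],[10,[0,0,18],[0,0,0]],[10,[0,0,27],[0,0,0]],[10,[0,0,32],[0,0,0]],[10,[0,0,34],[0,0,0]],[10,[0,0,34],[0,0,0]],[10,[0,0,34],[0,0,0]],[10,[0,0,34],[0,0,0]]]'; python3 go.py
```

```text
clock: 11.03
tool_pos: [0.6647, -0.0473, 0.0673]
orientation: [0.205, 0.979, 0.0, -0.0]
ft_force: [-3.2, 0.1, 4.0]
width: 0.0168
grasp_force: 39.8
t 11.03 pos [664.7 -47.3  67.3] w 16.8 g 39.8 f [-3.2  0.1  4. ] tilt [-9.e-04  3.e-04 -1.e+00]
```

```bash
python3 -m inch '[[45,[0,0,0],[0,0,0]],[45,[0,0,0],[0,0,0]],[45,[0,0,0],[0,0,0]],[45,[0,0,-10],[0,0,0]],[45,[0,0,-30],[0,0,0]],[45,[0,0,-60],[0,0,0]],[45,[0,0,-85],[0,0,0]],[45,[0,0,-93],[0,0,0]],[45,[0,0,-93],[0,0,0]],[45,[0,0,-93],[0,0,0]]]'; python3 go.py lSD:60
```

```text
clock: 11.87
tool_pos: [0.665, -0.0473, 0.1603]
orientation: [0.205, 0.979, 0.0, 0.0]
ft_force: [-0.3, 0.1, -0.3]
width: 0.0449
grasp_force: 0.0
t 11.87 pos [665.  -47.3 160.3] w 44.9 g 0.0 f [-0.3  0.1 -0.3] tilt [ 3.e-04  3.e-04 -1.e+00]
lSD:60 [ 209.9 -103.2  100.2]
```

```bash
python3 -m inch '[[50,[10,-5,0],[0,0,0]],[50,[30,-15,0],[0,0,0]],[50,[62,-30,0],[0,0,0]],[50,[97,-47,0],[0,0,0]],[50,[132,-65,0],[0,0,0]],[50,[165,-81,0],[0,0,0]],[50,[192,-94,0],[0,0,0]],[50,[206,-101,15],[0,0,0]],[50,[210,-103,45],[0,0,0]],[50,[210,-103,75],[0,0,0]],[50,[210,-103,95],[0,0,0]],[50,[210,-103,100],[0,0,0]],[50,[210,-103,100],[0,0,0]],[50,[210,-103,100],[0,0,0]],[50,[210,-103,100],[0,0,0]]]'; python3 go.py lSD:21
```

```text
clock: 13.12
tool_pos: [0.4323, -0.0573, 0.0611]
orientation: [0.205, 0.979, 0.0, 0.001]
ft_force: [-0.4, -0.4, 0.1]
width: 0.0499
grasp_force: 0.0
t 13.12 pos [432.3 -57.3  61.1] w 49.9 g 0.0 f [-0.4 -0.4  0.1] tilt [ 1.7e-03  1.0e-04 -1.0e+00]
lSD:21 [ 1.  -0.5 40.1]
```

```bash
python3 -m inch '[[50,[0,0,15],[0,0,0]],[50,[0,0,30],[0,0,0]],[50,[0,0,39],[0,0,0]],[50,[0,0,39],[0,0,0]],[50,[0,0,39],[0,0,0]],[10,[0,0,39],[0,0,0]],[10,[0,0,39],[0,0,0]],[10,[0,0,39],[0,0,0]],[10,[0,0,39],[0,0,0]],[10,[0,0,39],[0,0,0]],[10,[0,0,39],[0,0,0]]]' 40; python3 go.py;  python3 -m inch '[[10,[0,0,-10],[0,0,0]],[10,[0,0,-30],[0,0,0]],[10,[0,0,-55],[0,0,0]],[10,[0,0,-85],[0,0,0]],[10,[0,0,-115],[0,0,0]],[10,[0,0,-130],[0,0,0]],[10,[0,0,-140],[0,0,0]],[10,[0,0,-140],[0,0,0]],[10,[0,0,-140],[0,0,0]],[10,[0,0,-140],[0,0,0]]]'; python3 go.py bSD:100
```

```text
clock: 14.03
tool_pos: [0.4322, -0.0573, 0.0219]
orientation: [0.205, 0.979, 0.0, 0.001]
ft_force: [-1.6, -0.2, 6.0]
width: 0.0152
grasp_force: 39.2
t 14.03 pos [432.2 -57.3  21.9] w 15.2 g 39.2 f [-1.6 -0.2  6. ] tilt [ 1.6e-03  2.0e-04 -1.0e+00]
clock: 14.87
tool_pos: [0.4302, -0.0571, 0.1601]
orientation: [0.205, 0.979, -0.0, -0.001]
ft_force: [-0.1, -0.1, -1.4]
width: 0.0147
grasp_force: 39.3
t 14.87 pos [430.2 -57.1 160.1] w 14.7 g 39.3 f [-0.1 -0.1 -1.4] tilt [-2.7e-03 -2.0e-04 -1.0e+00]
bSD:100 [-158.4  192.6   59.5]
```

```bash
python3 -m inch '[[10,[-6,7,0],[0,0,0]],[10,[-19,23,0],[0,0,0]],[10,[-38,46,0],[0,0,0]],[10,[-60,73,0],[0,0,0]],[10,[-82,100,0],[0,0,0]],[10,[-104,127,0],[0,0,0]],[10,[-126,153,0],[0,0,0]],[10,[-143,174,0],[0,0,0]],[10,[-154,187,0],[0,0,0]],[10,[-158,192,10],[0,0,0]],[10,[-158,192,30],[0,0,0]],[10,[-158,192,50],[0,0,0]],[10,[-158,192,59],[0,0,0]],[10,[-158,192,59],[0,0,0]],[10,[-158,192,59],[0,0,0]],[10,[-158,192,59],[0,0,0]],[10,[-158,192,59],[0,0,0]]]'; python3 go.py bSD:61; cat > pj.py <<'E'
from h import *
import sys
x,y,z1,z2,u0,v0,w,h,k=[float(a) for a in sys.argv[1:10]]
p=cams.camera_params("side")
u=cv2.projectPoints(np.array([[x,y,z1],[x,y,z2]])/1000,p["rvec"],p["tvec"],np.array([[p["fx"],0,p["cx"]],[0,p["fy"],p["cy"]],[0,0,1]]),None)[0][:,0]
print("expected flange, rim centre in crop",((u-[u0,v0])*k).round(1))
u0,v0,w,h,k=map(int,(u0,v0,w,h,k))
cv2.imwrite(sys.argv[10],cv2.resize(cams.camera("side")[v0:v0+h,u0:u0+w],None,fx=k,fy=k,interpolation=cv2.INTER_CUBIC)[:,:,::-1])
E
python3 pj.py 652.5 55.5 92 48 290 170 100 70 6 pics/g6.png
```

```text
clock: 16.28
tool_pos: [0.6541, 0.0549, 0.1037]
orientation: [0.206, 0.979, 0.0, 0.001]
ft_force: [0.3, 0.4, -0.5]
width: 0.0153
grasp_force: 39.3
t 16.28 pos [654.1  54.9 103.7] w 15.3 g 39.3 f [ 0.3  0.4 -0.5] tilt [ 2.4e-03  4.0e-04 -1.0e+00]
bSD:61 [ 1.8 -0.2 42.7]
expected flange, rim centre in crop [[311.  143.9]
 [305.6 253. ]]
```

View pics/g6.png

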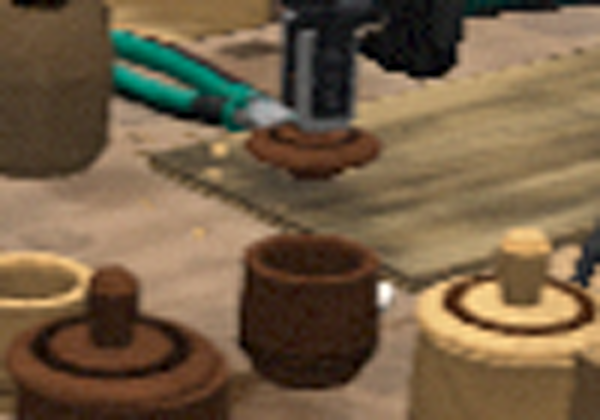

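The small dark lid is over its box, about 1 mm off by the side-view centres (313 flange, 311 rim). The large pale lid looks seated flat. I'll lower.

```bash
python3 -m inch '[[10,[0,0,8],[0,0,0]],[10,[0,0,20],[0,0,0]],[10,[0,0,32],[0,0,0]],[10,[0,0,39],[0,0,0]],[10,[0,0,42],[0,0,0]],[10,[0,0,42],[0,0,0]],[10,[0,0,42],[0,0,0]],[10,[0,0,42],[0,0,0]]]'; python3 go.py
```

```text
clock: 17.0
tool_pos: [0.6525, 0.0545, 0.0606]
orientation: [0.206, 0.979, -0.0, -0.001]
ft_force: [-3.2, -0.9, 8.1]
width: 0.0147
grasp_force: 39.9
t 17.0 pos [652.5  54.5  60.6] w 14.7 g 39.9 f [-3.2 -0.9  8.1] tilt [-2.e-03 -1.e-04 -1.e+00]
```

```bash
python3 -m inch '[[40,[0,0,0],[0,0,0]],[40,[0,0,0],[0,0,0]],[40,[0,0,0],[0,0,0]],[40,[0,0,-10],[0,0,0]],[40,[0,0,-30],[0,0,0]],[40,[0,0,-60],[0,0,0]],[40,[0,0,-85],[0,0,0]],[40,[0,0,-100],[0,0,0]],[40,[0,0,-100],[0,0,0]],[40,[0,0,-100],[0,0,0]]]'; python3 go.py lSP:60
```

```text
clock: 17.83
tool_pos: [0.6539, 0.0551, 0.1615]
orientation: [0.205, 0.979, 0.0, 0.001]
ft_force: [-0.1, 0.1, 0.0]
width: 0.0397
grasp_force: 0.0
t 17.83 pos [653.9  55.1 161.5] w 39.7 g 0.0 f [-0.1  0.1  0. ] tilt [ 2.2e-03  6.0e-04 -1.0e+00]
lSP:60 [210.  -97.9 101. ]
```

```bash
python3 -m inch '[[50,[10,-5,0],[0,0,0]],[50,[30,-14,0],[0,0,0]],[50,[62,-28,0],[0,0,0]],[50,[97,-44,0],[0,0,0]],[50,[132,-61,0],[0,0,0]],[50,[165,-76,0],[0,0,0]],[50,[192,-89,0],[0,0,0]],[50,[206,-96,15],[0,0,0]],[50,[210,-98,45],[0,0,0]],[50,[210,-98,75],[0,0,0]],[50,[210,-98,95],[0,0,0]],[50,[210,-98,100],[0,0,0]],[50,[210,-98,100],[0,0,0]],[50,[210,-98,100],[0,0,0]],[50,[210,-98,100],[0,0,0]]]'; python3 go.py lSP:21
```

```text
clock: 19.08
tool_pos: [0.4226, 0.0499, 0.0612]
orientation: [0.205, 0.979, 0.0, 0.001]
ft_force: [-0.6, -0.2, 0.2]
width: 0.0497
grasp_force: 0.0
t 19.08 pos [422.6  49.9  61.2] w 49.7 g 0.0 f [-0.6 -0.2  0.2] tilt [ 1.8e-03  6.0e-04 -1.0e+00]
lSP:21 [ 0.1 -0.1 40.2]
```

```bash
python3 -m inch '[[50,[0,0,15],[0,0,0]],[50,[0,0,30],[0,0,0]],[50,[0,0,39],[0,0,0]],[50,[0,0,39],[0,0,0]],[50,[0,0,39],[0,0,0]],[10,[0,0,39],[0,0,0]],[10,[0,0,39],[0,0,0]],[10,[0,0,39],[0,0,0]],[10,[0,0,39],[0,0,0]],[10,[0,0,39],[0,0,0]],[10,[0,0,39],[0,0,0]]]' 40; python3 go.py;  python3 -m inch '[[10,[0,0,-10],[0,0,0]],[10,[0,0,-30],[0,0,0]],[10,[0,0,-55],[0,0,0]],[10,[0,0,-85],[0,0,0]],[10,[0,0,-115],[0,0,0]],[10,[0,0,-130],[0,0,0]],[10,[0,0,-140],[0,0,0]],[10,[0,0,-140],[0,0,0]],[10,[0,0,-140],[0,0,0]],[10,[0,0,-140],[0,0,0]]]'; python3 go.py bSP:100
```

```text
clock: 20.0
tool_pos: [0.4223, 0.0498, 0.022]
orientation: [0.205, 0.979, 0.0, 0.001]
ft_force: [-0.5, -0.1, 6.3]
width: 0.0153
grasp_force: 39.2
t 20.0 pos [422.3  49.8  22. ] w 15.3 g 39.2 f [-0.5 -0.1  6.3] tilt [ 1.4e-03  6.0e-04 -1.0e+00]
clock: 20.83
tool_pos: [0.4207, 0.0496, 0.1606]
orientation: [0.205, 0.979, -0.0, -0.001]
ft_force: [0.1, -0.6, -0.9]
width: 0.0149
grasp_force: 39.3
t 20.83 pos [420.7  49.6 160.6] w 14.9 g 39.3 f [ 0.1 -0.6 -0.9] tilt [-1.5e-03 -3.0e-04 -1.0e+00]
bSP:100 [-101.3   96.    60.4]
```

```bash
python3 -m inch '[[10,[-6,6,0],[0,0,0]],[10,[-19,18,0],[0,0,0]],[10,[-38,36,0],[0,0,0]],[10,[-59,56,0],[0,0,0]],[10,[-79,75,0],[0,0,0]],[10,[-93,88,0],[0,0,0]],[10,[-100,95,5],[0,0,0]],[10,[-100,95,20],[0,0,0]],[10,[-100,95,40],[0,0,0]],[10,[-100,95,55],[0,0,0]],[10,[-100,95,59],[0,0,0]],[10,[-100,95,59],[0,0,0]],[10,[-100,95,59],[0,0,0]],[10,[-100,95,59],[0,0,0]],[10,[-100,95,59],[0,0,0]]]'; python3 go.py bSP:61;python3 pj.py 552 96.7 92 48 240 170 100 70 6 pics/g7.png
```

```text
clock: 22.08
tool_pos: [0.5521, 0.0967, 0.1034]
orientation: [0.205, 0.979, 0.001, 0.001]
ft_force: [0.1, 0.1, -0.6]
width: 0.0151
grasp_force: 39.3
t 22.08 pos [552.1  96.7 103.4] w 15.1 g 39.3 f [ 0.1  0.1 -0.6] tilt [ 2.e-03  8.e-04 -1.e+00]
bSP:61 [ 0.2 -0.1 42.4]
expected flange, rim centre in crop [[326.7 162. ]
 [326.7 273.3]]
```

View pics/g7.png

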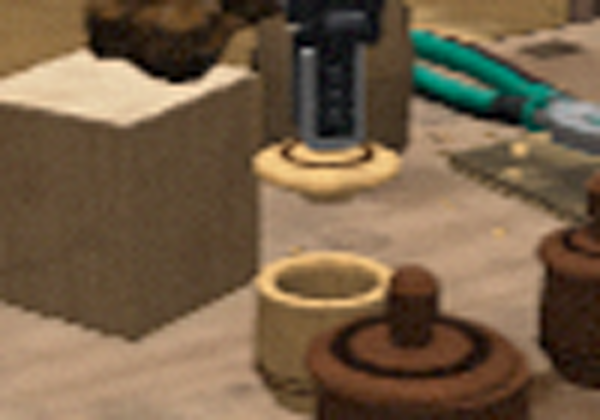

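The small pale lid is centred over the small pale box, with both the flange and rim centres at about x=328. I'll lower.

```bash
python3 -m inch '[[10,[0,0,8],[0,0,0]],[10,[0,0,20],[0,0,0]],[10,[0,0,32],[0,0,0]],[10,[0,0,39],[0,0,0]],[10,[0,0,42],[0,0,0]],[10,[0,0,42],[0,0,0]],[10,[0,0,42],[0,0,0]],[10,[0,0,42],[0,0,0]]]'; python3 go.py
```

```text
clock: 22.8
tool_pos: [0.5509, 0.0961, 0.0608]
orientation: [0.206, 0.979, -0.0, -0.001]
ft_force: [-3.4, -0.5, 10.6]
width: 0.0153
grasp_force: 40.3
t 22.8 pos [550.9  96.1  60.8] w 15.3 g 40.3 f [-3.4 -0.5 10.6] tilt [-1.8e-03  1.0e-04 -1.0e+00]
```

Release, rise, then move back toward the base so the view is clear.

```bash
python3 -m inch '[[40,[0,0,0],[0,0,0]],[40,[0,0,0],[0,0,0]],[40,[0,0,0],[0,0,0]],[40,[0,0,-10],[0,0,0]],[40,[0,0,-30],[0,0,0]],[40,[0,0,-60],[0,0,0]],[40,[0,0,-95],[0,0,0]],[40,[10,-5,-120],[0,0,0]],[40,[30,-15,-130],[0,0,0]],[40,[60,-25,-130],[0,0,0]],[40,[90,-38,-130],[0,0,0]],[40,[115,-50,-130],[0,0,0]],[40,[125,-53,-130],[0,0,0]],[40,[125,-53,-130],[0,0,0]]]'; python3 go.py bSP:190; python3 -m inch '[[40,[15,45,0],[0,0,0]],[40,[30,85,0],[0,0,0]],[40,[45,125,0],[0,0,0]],[40,[60,165,0],[0,0,0]],[40,[75,205,0],[0,0,0]],[40,[90,245,0],[0,0,0]],[40,[100,265,0],[0,0,0]],[40,[100,265,0],[0,0,0]],[40,[100,265,0],[0,0,0]]]';  python3 - <<'E'
from h import *
a=cams.camera("top");cv2.imwrite("pics/topF.png",a[:,:,::-1]);b=cams.camera("side");cv2.imwrite("pics/sideF.png",b[:,:,::-1])
cv2.imwrite("pics/f1.png",cv2.resize(a[160:310,140:340],(800,600),interpolation=cv2.INTER_CUBIC)[:,:,::-1])
cv2.imwrite("pics/f2.png",cv2.resize(b[190:290,200:400],(800,400),interpolation=cv2.INTER_CUBIC)[:,:,::-1])
E
```

```text
clock: 23.97
tool_pos: [0.4135, 0.0985, 0.1905]
orientation: [0.205, 0.979, 0.001, -0.001]
ft_force: [0.9, 0.7, -0.6]
width: 0.0398
grasp_force: 0.0
t 23.97 pos [413.5  98.5 190.5] w 39.8 g 0.0 f [ 0.9  0.7 -0.6] tilt [-7.0e-04  1.6e-03 -1.0e+00]
bSP:190 [-127.6   53.8    0.4]
clock: 24.72
tool_pos: [0.431, 0.3841, 0.1898]
orientation: [0.203, 0.979, 0.0, 0.0]
ft_force: [-0.2, -1.8, -0.8]
width: 0.0399
grasp_force: 0.0
```

View pics/f2.png

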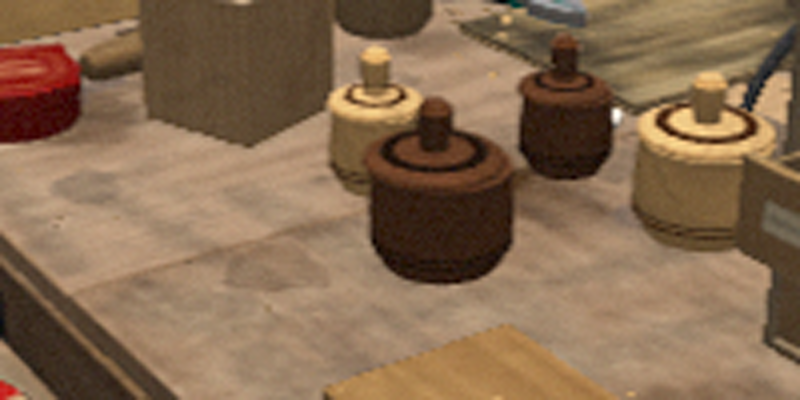

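View pics/topF.png

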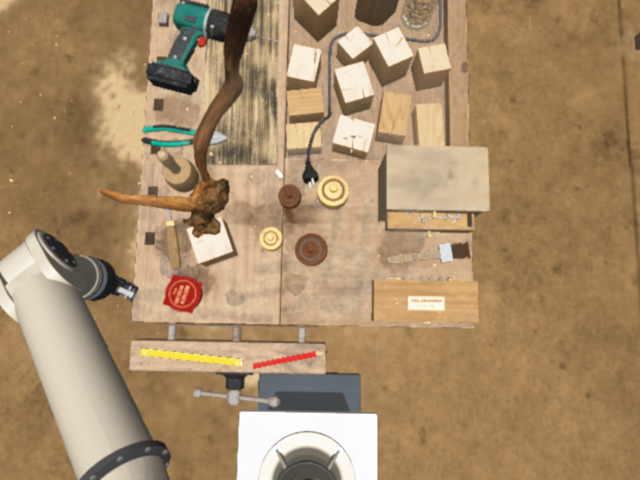

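All four lids sit on the matching boxes, with the dark ones at top-view px (290,196) and (312,249) and the pale ones at (333,191) and (271,238). I'll check heights and centring numerically.

```bash
python3 - <<'E'
from meas import *
t=cv2.imread("pics/topF.png")[:,:,::-1].copy()
from run2 import hz
print("---")
Z=dict(LD=(.062,(308.5,214.2),(526.5,1)),LP=(.062,(377.5,208),(666,-47.4)),SD=(.055,(341.2,198.7),(652.5,55.5)),SP=(.055,(294,201.4),(552,96.7)))
for k,(uv,f,r,_) in B.items():
    z,s,b=Z[k];R=r/2.31*4+12
    c,ax=outer(*seg(t,uv,20,lambda h,s_,v:f(h,s_,v)&(v<145 if f is dark else v>0)&(np.hypot(*(np.indices(v.shape)-80))<R)))
    P=onz("top",c,z)*1000
    print(k,"lid-box xy",(P[:2]-b).round(1),"axes",(ax*(1260.5-z*1000)/524).round(1),"knob top z",hz(s,P[:2],.004)[0])
E
```

```text
SD box [289.70866299 197.19761372] [649.4  54.6  48. ] [51.93884594 57.30790783]
knob top LD (np.float64(41.0), np.float64(0.1))
knob top SP (np.float64(40.5), np.float64(0.0))
knob top SD (np.float64(40.2), np.float64(0.8))
knob top LP (np.float64(40.7), np.float64(-0.5))
rim SP (np.float64(45.6), np.float64(-0.1))
rim LD (np.float64(52.7), np.float64(-1.8))
rim SD (np.float64(45.3), np.float64(-0.4))
rim LP (np.float64(51.6), np.float64(0.7))
block/wood top est (210, 242) [array([536., 233.,  70.]), array([525., 217., 150.])]
block/wood top est (232, 258) [array([500., 181.,  70.]), array([492., 169., 150.])]
block/wood top est (200, 262) [array([489., 254.,  70.]), array([482., 236., 150.])]
block/wood top est (182, 228) [array([567., 299.,  70.]), array([554., 279., 150.])]
block/wood top est (205, 200) [array([634., 250.,  70.]), array([617., 233., 150.])]
---
LD lid-box xy [-2.   0.6] axes [72.5 74. ] knob top z 88.2
LP lid-box xy [-0.7  1.4] axes [69.6 71.9] knob top z 87.3
SD lid-box xy [-5.6 -1.6] axes [52.8 61.8] knob top z 81.0
SP lid-box xy [-1.7 -0.1] axes [51.3 52.8] knob top z 80.6
```

Knob tops are at about 87–88 mm and 81 mm. With the −3 mm bias that matches the seated 90 and 83 mm, and offsets are about 2 mm against 7 mm of play. The SD figure includes the stain and wall (axes 61.8), and its side view shows it centred. I'm handing in.

```bash
python3 -c "
from bench import bot
print(bot.finish_job())"
```

```text
the job is handed in; nothing more can be done
None
```

I put all four lids on their matching boxes, seated flat with knobs up by the camera checks, left the wax tin and brush alone, and handed the job in at about 25 s of the 83 s allowed; no verdict came back.

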